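# Bolt the turning-tool chest shut past its spring catch

## Robot

A 6-joint arm with a two-finger parallel gripper is mounted at the origin on the work surface. World frame = base frame: x ahead of the robot, y to its left, z up, the work surface at z = 0. Lengths are in m, angles in rad, forces in N, time in s.
With the tool pointing down it reaches from about 0.375 to 0.925 m from the base axis. Payload 5.7 kg.
Tool frame: the origin (TCP) lies midway between the tips of the shut fingers; the grasp point (between the pads) lies 19 mm behind it; y points along the fingers, x is the direction in which the jaws open and shut, and the axes are right-handed (so a half turn about y gives the same grasp; the last joint's range is limited). The gripper opens to 88 mm and grips with 3 to 60 N. Pads are 20 mm wide; open, the fingers measure 115 mm over their backs; the gripper's body (75 mm by 178 mm) begins 61 mm behind the grasp point.
Start: joints at [1.219, 0.359, 1.51, -0, 1.272, -0.115], TCP at [0.141, 0.583, 0.223] pointing down, gripper open.
Joint ranges: [-2.97, 2.97], [-1.01, 2.36], [0.21, 2.38], [-0.96, 4.11], [0.2, 2.71], [-2.98, 2.98]. Speed limits (rad/s): [2.39, 2.39, 3.14, 3.14, 3.14, 3.14].

## Interface

Orientations are given as a unit quaternion [w, x, y, z].
In Python, from bench import monitor, get_image, camera_info, job gives the robot as it stands. The module is installed in compiled form; this text tells all that it offers.
- The arm moves only by the shell command python3 -m inch 'ROWS' [OPENING] [FORCE]. ROWS is JSON, a list of rows, each a list of 6 numbers: the shift along the tool's x, y, z in m, then the turn, a rotation vector about the tool's x, y, z in degrees. In form: [[x, y, z, rx, ry, rz], ...]. A call has 1 to 20 rows; each row shifts and turns the pose as measured when the row begins, along the tool's axes as they then stand; what a row does not reach is not made up. A row lasts 1/12 s, in which the tool goes at most 41.7 mm and 7.16 degrees, less where a joint would pass 70% of its speed; a pose out of reach is approached as far as the arm can. A call with a gripper value outside its range is refused whole. OPENING is the finger opening in m, from 0 to 0.0878, set as the call begins (- or left out, the last holds). The fingers move at their own pace and stop on an object; FORCE is the grip in N (left out, the last holds). Time passes only in rows, so rows that do not move let the fingers close. It gives the time, the measured TCP pose, the force and the opening at its end, in the units of the state.
- monitor.sense(): the state, without advancing time (a new reading comes with each control period).
- get_image(name): name is "scene" or "top"; returns the picture (480x640x3 uint8, red, green, blue); there is no depth.
- camera_info(name): a dict with "vertical_fov" (degrees; the focal length in pixels is half the picture's height over the tangent of half this angle, whatever the lens; pixels are square), "cx", "cy" (the principal point, pixels), "R" (3x3) and "t" (3): a world point X has camera coordinates R X + t. Camera axes: x right, y down, z forward; pixel columns grow to the right and rows downward; lengths in m; the calibration is good to about 2 mm. A picture is of the moment at which its call begins. camera_info takes no time and is no camera call.
- job.hand_in(): hands the job in, once; it reports no verdict.
The state is a dict: "clock": time; "q": joint angles; "dq": joint speeds; "joint_efforts": joint torques, N m; "tcp_pos": TCP position; "orientation": TCP orientation; "contact_force": force on the tool from outside, world axes, zero at the start; "ft_torque": the same for the moment, N m; "grip_width": finger opening in m.
Only numpy, scipy, OpenCV 4.12 (cv2) and the standard library are available. Lean on these libraries where they do the work, as an engineer would, in place of code of your own. Each camera call takes 0.05 s, during which the arm holds its last target. There are 200 camera calls.

## Task

Lock the turning-tool chest: press the red spring catch bar down with one fingertip and, keeping it down the whole way, use the other fingertip to push the bolt's yellow tab across until the bolt is fully home in its keeper on the other lid leaf. Then let go, so that the catch springs back up by itself and locks the bolt, and move clear. Only press and push with the fingertips: do not grasp or lift anything, and leave the bottle, bowl, wooden spindle and sanding block where they stand.

Things in the scene. Friction and masses are not known exactly. Their poses are not given: they have to be found in the camera images.
- chest: Heavy wooden chest, fixed, 246 (x) x 406 (y) x 90 mm high; two lid leaves meet at a seam along its x axis at y = 0. Origin: centre of its underside, on the bench; z up; yaw varies. On the -y leaf a steel plate (top 94 mm above the bench) carries bolt and catch side by side, both along chest y. The bolt slides to chest +y, over the seam, into the keeper. No fixture is higher than 135 mm.
- catch_bar (a point): Centre of the red catch bar's top face; moves with it. Bar 24 mm wide (chest x), 115 mm long (chest y); when up its top is 122 mm above the bench, centre at chest x = -30, y = -87.5 mm. It goes straight down, level, wherever along its length it is pressed, and a fingertip can slide along it while holding it down. Posts at its ends are 112 mm high.
- catch (a joint): Travel of the catch bar, m: 0 = up (locking), 0.012 = fully down on its stop. Spring: about 2 N up, 6 N fully down. Its tooth blocks the bolt until the bar is about 7 mm down (10 mm is a good depth for the slide); let up part way, it enters the bolt's next notch and blocks it again. With the bolt home and the bar released it rises fully by itself.
- bolt_tab (a point): Centre of the top face of the bolt's upright yellow tab; moves with it. Tab 28 mm wide (chest x), 12 mm thick (chest y), top 135 mm above the bench, at chest x = +25 mm (55 mm from the bar's middle), y = -80 mm when drawn back. Push its -y face to chest +y. Behind it lies the bolt's rod, top 105 mm, and from 51 mm behind its centre a guide 108.5 mm high.
- bolt (a joint): Travel of the bolt towards chest +y, m: 0 = drawn back, 0.040 = fully home against its stop. With the catch up it can move only about 2 mm. Friction about 2.5 N; it stays where it is left. A steel comb (top 116 mm above the bench, chest x = -12 to +12 mm) moves with it, from the tab's -y face to 56 mm further towards +y.
- keeper (a point): Keeper on the +y leaf that receives the rod: centre of its first steel loop, 100 mm above the bench, at chest x = +25, y = +20 mm.
- glue_mid (a point): Bystander, loose: centre (80 mm up) of a standing yellow glue bottle, 60 mm in diameter, 160 mm high.
- bowl_mid (a point): Bystander, loose: centre (25 mm up) of a dark turned wooden bowl, 110 mm in diameter, 50 mm high.
- spindle_mid (a point): Bystander, loose: centre (62.5 mm up) of a standing pale turned wooden spindle, 52 mm in diameter at the foot, 125 mm high.
- sander_mid (a point): Bystander, loose: centre of a cork-faced wooden sanding block, 75 x 42 x 28 mm, lying on the chest's +y lid leaf.

How it is judged:
By the outcome, as a careful person would: the job done as asked, in the order asked, and still so for the second after the job is handed in, with the robot touching nothing.
It also fails if it takes over 40 s, if anything falls off the work surface, if the arm or the gripper's body presses on something with over 40 N, if the wrist force passes 120 N, or if a joint passes its speed limit or range.

## Working session

There is one attempt and no reset: what is moved stays moved. The work goes in short steps, Python scripts to look and compute and a shell command to move; the robot and the scene stay as the last step left them, time stands still between calls to the robot, and variables do not carry over. Pictures are saved under pics/ and viewed, about 8 in all and at most 12, crops included, and the job is handed in when it is done.

```bash
mkdir -p pics
python3 - <<'E'
from bench import monitor,get_image,camera_info
import cv2
for n in("scene","top"):
    im=get_image(n); cv2.imwrite(f"pics/{n}0.png",im[:,:,::-1]); c=camera_info(n)
    print(n,c)
s=monitor.sense();print(s)
E
```

```text
scene {'vertical_fov': 48.649427384684685, 'cx': 311.5671483272357, 'cy': 242.30494711174228, 'R': array([[ 0.77231341,  0.63512738, -0.0120503 ],
       [ 0.39014233, -0.48921187, -0.78003891],
       [-0.50131922,  0.59773318, -0.62561496]]), 't': array([-0.51191012, -0.14963812,  1.32026926])}
top {'vertical_fov': 47.82926696712311, 'cx': 322.11169001621573, 'cy': 242.48505431281328, 'R': array([[ 0.02461381, -0.99963346,  0.01127413],
       [-0.99812755, -0.0252053 , -0.05573234],
       [ 0.05599608, -0.00988124, -0.99838209]]), 't': array([0.01552731, 0.65598822, 1.05553414])}
{'clock': 0.1, 'q': array([ 1.21886255e+00,  3.59433552e-01,  1.51130911e+00, -2.95996621e-05,
        1.27247298e+00, -1.15107541e-01]), 'dq': array([ 6.27250755e-05, -2.46212585e-03, -1.28258140e-03, -8.17335982e-04,
        5.17135366e-04, -5.63847757e-04]), 'joint_efforts': array([ 1.78877170e-03, -5.16367292e+01, -2.71404827e+01,  6.77330978e-02,
        2.75609008e-02, -4.75624029e-05]), 'tcp_pos': array([0.14058294, 0.58267346, 0.22189903]), 'orientation': array([-0.55525552,  0.55587424,  0.43694928, -0.43791605]), 'contact_force': array([ 0.61242385,  0.65737548, -1.05746068]), 'ft_torque': array([-9.31046715e-03, -1.26759929e-02, -8.86001982e-05]), 'grip_width': 0.08811452505328364}
```

View pics/top0.png

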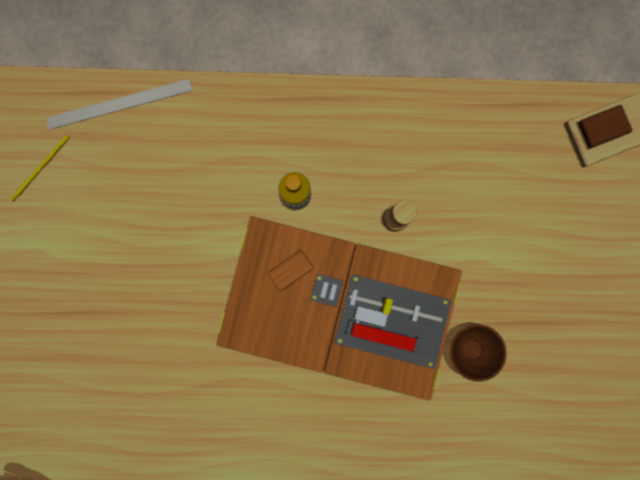

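View pics/scene0.png

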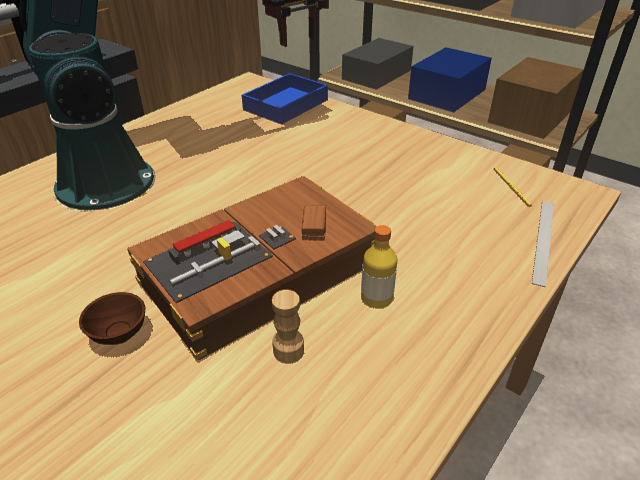

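Top view: chest corners are at about (250,216), (461,269), (432,400) and (217,346), the red bar is centred near (384,337) and the yellow tab near (388,306). The keeper is to the left, so chest +y points image-left. The bowl is off the right end, and the bottle and spindle stand above. The scene view agrees.

```bash
cat > h.py <<'E'
import numpy as np,cv2
from bench import camera_info
from scipy.spatial.transform import Rotation as R
def proj(n,X):
    c=camera_info(n);f=240/np.tan(np.radians(c["vertical_fov"]/2));p=np.atleast_2d(X)@c["R"].T+c["t"]
    return np.c_[c["cx"]+f*p[:,0]/p[:,2],c["cy"]+f*p[:,1]/p[:,2]]
def world(p,P):
    P=np.atleast_2d(P);c,s=np.cos(p[2]),np.sin(p[2])
    return np.c_[p[0]+c*P[:,0]-s*P[:,1],p[1]+s*P[:,0]+c*P[:,1],P[:,2]]
def rot(s): return R.from_quat(np.roll(s["orientation"],-1)).as_matrix()
E
cat > fit.py <<'E'
from h import *
from scipy.optimize import least_squares
def col(f,lo,hi,box):
    h=cv2.cvtColor(cv2.imread(f),cv2.COLOR_BGR2HSV);m=cv2.inRange(h,lo,hi);k=np.zeros_like(m);k[box[1]:box[3],box[0]:box[2]]=255;m&=k
    y,x=np.nonzero(m);return [x.mean(),y.mean()],len(x),[x.min(),y.min(),x.max(),y.max()]
r=col("pics/top0.png",(0,200,120),(4,255,255),(330,310,430,360))
t=col("pics/top0.png",(22,180,120),(34,255,255),(375,290,400,320))
ts=col("pics/scene0.png",(22,180,120),(34,255,255),(205,225,245,270))
print(r,t,ts)
P=np.array([[.123,.203,.09],[.123,-.203,.09],[-.123,-.203,.09],[-.123,.203,.09],[-.03,-.0875,.122],[.025,-.08,.130]])
uv=np.array([[250,216],[461,269],[432,400],[217,346],r[0],t[0]])
f=lambda p:((proj("top",world(p,P))-uv)*np.array([1,1,1,1,2,2])[:,None]).ravel()
o=least_squares(f,[.5,0,-.2]);p=o.x;print(p,np.degrees(p[2]));print(o.fun.reshape(-1,2).round(1))
for n in("top","scene"):print(n,proj(n,world(p,[[.025,-.08,.135],[-.03,-.0875,.122],[.025,.02,.1],[-.123,-.203,.09],[.123,-.203,.09]])).round(0).tolist())
np.save("pose.npy",p)
from bench import monitor
s=monitor.sense();M=rot(s);print(M.round(3))
a=np.array([np.cos(p[2]),np.sin(p[2]),0]);print("jaw angle vs chest x",np.degrees(np.arctan2(M[1,0],M[0,0])),np.degrees(p[2]))
tg=world(p,[[-.0025,-.105,.15]])[0];print(tg,(tg-s["tcp_pos"]),M.T@(tg-s["tcp_pos"]))
E
python3 fit.py
```

```text
([np.float64(383.6158770806658), np.float64(336.9539052496799)], 781, [np.int64(352), np.int64(324), np.int64(415), np.int64(350)]) ([np.float64(387.4712643678161), np.float64(305.8965517241379)], 87, [np.int64(383), np.int64(299), np.int64(392), np.int64(313)]) ([np.float64(220.0), np.float64(243.0)], 3, [np.int64(218), np.int64(241), np.int64(222), np.int64(245)])
[ 0.53274699 -0.00222179 -0.21914056] -12.55582914728272
[[-1.   0.1]
 [ 0.8  0. ]
 [-0.8 -0. ]
 [-1.5  0.1]
 [ 0.7 -0.2]
 [ 0.5  0.1]]
top [[388.0, 306.0], [384.0, 337.0], [332.0, 292.0], [431.0, 400.0], [462.0, 269.0]]
scene [[224.0, 241.0], [205.0, 233.0], [273.0, 235.0], [127.0, 247.0], [191.0, 325.0]]
[[ 0.235 -0.001 -0.972]
 [ 0.972 -0.002  0.235]
 [-0.002 -1.     0.   ]]
jaw angle vs chest x 76.43136323807887 -12.55582914728272
[ 0.50748074 -0.1041672   0.15      ] [ 0.3668978  -0.68684066 -0.07189903] [-0.58147583  0.07275653 -0.51780876]
```

```bash
python3 -m inch '[[-0.005,0,-0.038,0,4.2,0],[-0.005,0,-0.038,0,4.2,0],[-0.005,0,-0.038,0,4.2,0],[-0.005,0,-0.038,0,4.2,0],[-0.005,0,-0.038,0,4.2,0],[-0.005,0,-0.038,0,4.2,0],[-0.005,0,-0.038,0,4.2,0],[-0.005,0,-0.038,0,4.2,0],[-0.005,0,-0.038,0,4.2,0],[-0.005,0,-0.038,0,4.2,0],[-0.005,0,-0.038,0,4.2,0],[-0.005,0,-0.038,0,4.2,0],[-0.005,0,-0.038,0,4.2,0],[-0.005,0,-0.038,0,4.2,0],[-0.005,0,-0.038,0,4.2,0],[-0.005,0,-0.038,0,4.2,0],[-0.005,0,-0.038,0,4.2,0],[-0.005,0,-0.038,0,4.2,0]]' 0.0415
cat > st.py <<'E'
from h import *
from bench import monitor
import sys
p=np.load("pose.npy");s=monitor.sense();M=rot(s)
g=np.array(eval(sys.argv[1])) if len(sys.argv)>1 else np.array([-.0025,-.105,.15])
w=np.eye(3)[:,:];C=np.array([[np.cos(p[2]),-np.sin(p[2]),0],[np.sin(p[2]),np.cos(p[2]),0],[0,0,1]])
loc=C.T@(s["tcp_pos"]-[p[0],p[1],0]);D=C@(g-loc)
T=C@np.array([[1,0,0],[0,0,1],[0,-1,0]]).T if 0 else C@np.array([[1,0,0],[0,0,1],[0,-1,0]])
print("t",s["clock"],"chest mm",(loc*1e3).round(1),"goal shift tool mm",(M.T@D*1e3).round(1),"turn deg",np.degrees(R.from_matrix(M.T@T).as_rotvec()).round(2),"F chest",(C.T@s["contact_force"]).round(1),"w",s["grip_width"].round(4))
E
python3 st.py
```

```text
clock: 1.6
tcp_pos: [0.4905, 0.0234, 0.2154]
orientation: [-0.706, 0.708, -0.014, 0.011]
contact_force: [0.7, 0.5, -0.2]
grip_width: 0.0416Traceback (most recent call last):
  File "st.py", line 9, in <module>
    print("t",s["clock"],"chest mm",(loc*1e3).round(1),"goal shift tool mm",(M.T@D*1e3).round(1),"turn deg",np.degrees(R.from_matrix(M.T@T).as_rotvec()).round(2),"F chest",(C.T@s["contact_force"]).round(1),"w",s["grip_width"].round(4))
                                                                                                                                                                                                                  ^^^^^^^^^^^^^^^^^^^^^
AttributeError: 'float' object has no attribute 'round'
```

```bash
sed -i 's/s\["grip_width"\].round(4)/round(s["grip_width"],4)/; s/^T=.*/T=C@np.array([[1,0,0],[0,0,1],[0,-1,0]])/' st.py; python3 st.py
```

```text
t 1.6 chest mm [-46.9  15.8 215.4] goal shift tool mm [  21.9   65.6 -126.8] turn deg [ 0.15 10.5  -0.22] F chest [ 0.5  0.7 -0.2] w 0.0416
```

```bash
python3 -m inch '[[0.003,0.005,-0.032,0,3,0],[0.005,0.015,-0.032,0,3,0],[0.007,0.015,-0.032,0,3,0],[0.008,0.015,-0.030,0,2,0],[0,0,0,0,0,0]]'; python3 st.py
```

```text
clock: 2.02
tcp_pos: [0.4973, -0.1178, 0.1646]
orientation: [-0.7, 0.704, -0.087, 0.087]
contact_force: [-0.8, -0.1, -0.8]
grip_width: 0.0414
t 2.0167 chest mm [  -9.5 -120.5  164.6] goal shift tool mm [ 6.5 14.5 15.8] turn deg [ 0.3  -1.61 -0.  ] F chest [-0.8 -0.3 -0.8] w 0.0414
```

```bash
python3 -m inch '[[0.0065,0.005,0.015,0,-1.6,0],[0,0.01,0,0,0,0],[0,0,0,0,0,0]]'; python3 st.py
python3 - <<'E'
from bench import get_image
import cv2
a=get_image("top")[240:400,300:480];cv2.imwrite("pics/top1.png",cv2.resize(a[:,:,::-1],None,fx=4,fy=4,interpolation=3)[:600])
a=get_image("scene")[130:290,110:310];cv2.imwrite("pics/sc1.png",cv2.resize(a[:,:,::-1],None,fx=3.7,fy=3.7,interpolation=3)[:600])
E
```

```text
clock: 2.27
tcp_pos: [0.507, -0.105, 0.1474]
orientation: [-0.701, 0.704, -0.079, 0.077]
contact_force: [-0.9, 0.4, -0.5]
grip_width: 0.0418
t 2.2667 chest mm [  -2.8 -105.9  147.4] goal shift tool mm [ 0.3 -2.6  0.9] turn deg [ 0.25 -0.11 -0.15] F chest [-0.9  0.2 -0.5] w 0.0418
```

View pics/sc1.png

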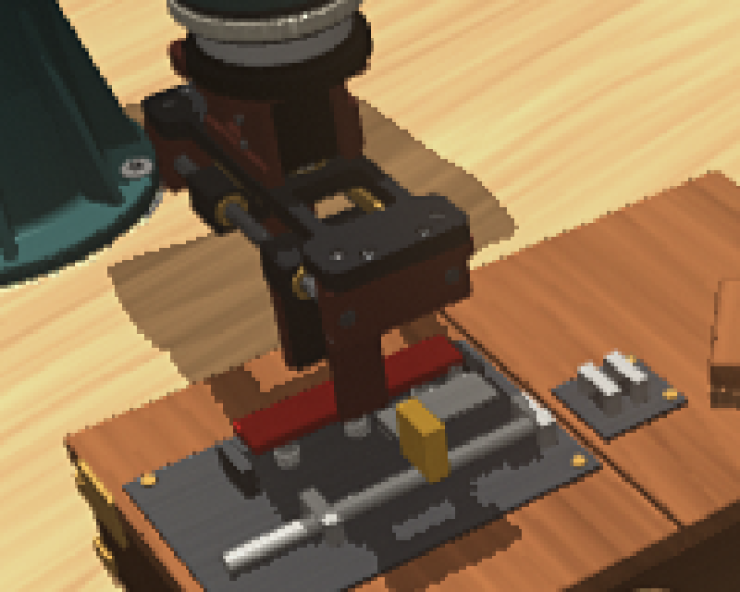

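The fingers stand over the mechanism: near fingertip at crop (360,415), tab top at (415,410), red bar under the far finger. I'll check the near tip against its projection while descending towards the bar.

```bash
python3 - <<'E'
from h import *
p=np.load("pose.npy")
print((proj("scene",world(p,[[.0175,-.106,.1474],[.0315,-.106,.1474],[.0315,-.096,.1474],[.0315,-.116,.1474],[.039,-.086,.135],[.039,-.074,.135],[.011,-.086,.135],[-.03,-.145,.122],[-.03,-.03,.122]]))-[110,130])*3.7)
E
python3 -m inch '[[0,0.010,0,0,0,0],[0,0.010,0,0,0,0],[0,0,0,0,0,0]]'; python3 st.py '[-.0025,-.105,.122]'
```

```text
[[360.16842718 403.43722501]
 [375.44263792 418.37592313]
 [394.7068747  409.73753623]
 [355.9718713  427.10692126]
 [425.29150364 430.2479965 ]
 [447.75112107 419.96218198]
 [394.50984089 400.83776606]
 [244.66301665 429.23785376]
 [454.20097066 337.9383444 ]]
clock: 2.62
tcp_pos: [0.5086, -0.103, 0.1284]
orientation: [-0.701, 0.705, -0.076, 0.077]
contact_force: [-0.1, 0.3, -0.1]
grip_width: 0.0417
t 2.6167 chest mm [  -1.7 -103.6  128.4] goal shift tool mm [-0.9  6.4 -1.4] turn deg [0.27 0.16 0.12] F chest [-0.2  0.3 -0.1] w 0.0417
```

```bash
python3 -m inch '[[-0.001,0.004,-0.002,0,0,0],[0,0.004,0,0,0,0],[0,0,0,0,0,0]]'; python3 st.py '[-.0025,-.105,.112]'
```

```text
clock: 2.87
tcp_pos: [0.507, -0.1044, 0.1195]
orientation: [-0.701, 0.705, -0.075, 0.076]
contact_force: [-0.0, 0.9, 2.5]
grip_width: 0.0416
t 2.8667 chest mm [  -2.9 -105.3  119.5] goal shift tool mm [0.4 7.5 0.4] turn deg [0.3  0.25 0.13] F chest [-0.2  0.9  2.5] w 0.0416
```

```bash
python3 -m inch '[[0,0.004,-0.0005,0,0,0],[0,0.004,-0.0005,0,0,0],[0,0,0,0,0,0]]'; python3 st.py '[-.0025,-.056,.112]'
```

```text
clock: 3.12
tcp_pos: [0.5072, -0.1045, 0.1118]
orientation: [-0.702, 0.704, -0.075, 0.077]
contact_force: [-1.4, 1.0, 5.6]
grip_width: 0.0415
t 3.1167 chest mm [  -2.7 -105.4  111.8] goal shift tool mm [ 0.4 -0.4 49.4] turn deg [0.17 0.17 0.16] F chest [-1.6  0.6  5.6] w 0.0415
```

Bar is about 10 mm down at 5.6 N. Now I'll slide the other finger to the tab in small steps.

```bash
python3 -m inch '[[0,0,0.004,0,0,0],[0,0,0.004,0,0,0],[0,0,0.004,0,0,0],[0,0,0.003,0,0,0]]'; python3 st.py '[-.0025,-.056,.112]'
```

```text
clock: 3.45
tcp_pos: [0.511, -0.0957, 0.113]
orientation: [-0.698, 0.708, -0.074, 0.077]
contact_force: [-1.9, -6.4, 3.1]
grip_width: 0.0415
t 3.45 chest mm [ -0.9 -95.9 113. ] goal shift tool mm [-1.3  0.4 40. ] turn deg [0.74 0.35 0.35] F chest [-0.4 -6.7  3.1] w 0.0415
```

```bash
python3 -m inch '[[-0.001,0.002,0,0.5,0,0],[0,0,0,0,0,0]]'; python3 st.py '[-.0025,-.056,.112]'
```

```text
clock: 3.62
tcp_pos: [0.511, -0.0958, 0.1117]
orientation: [-0.701, 0.705, -0.072, 0.078]
contact_force: [-1.8, 2.0, 5.7]
grip_width: 0.0417
t 3.6167 chest mm [ -0.9 -96.1 111.7] goal shift tool mm [-1.4 -0.5 40.1] turn deg [0.24 0.37 0.48] F chest [-2.1  1.5  5.7] w 0.0417
```

```bash
python3 -m inch '[[-0.0003,0.0005,0.004,0.1,0,0],[-0.0003,0.0005,0.004,0.1,0,0],[-0.0003,0.0005,0.004,0.1,0,0]]'; python3 st.py '[-.0025,-.056,.112]'
```

```text
clock: 3.87
tcp_pos: [0.5129, -0.0893, 0.1116]
orientation: [-0.7, 0.706, -0.071, 0.078]
contact_force: [-3.4, -6.9, 6.3]
grip_width: 0.0412
t 3.8667 chest mm [ -0.4 -89.3 111.6] goal shift tool mm [-1.8 -0.6 33.3] turn deg [0.43 0.53 0.63] F chest [-1.8 -7.5  6.3] w 0.0412
```

```bash
python3 -m inch '[[-0.0008,0.0004,0.004,0.2,0.2,0.2],[-0.0006,0.0004,0.004,0.2,0.2,0.2],[-0.0006,0.0004,0.004,0.1,0.2,0.2],[-0.0006,0.0004,0.004,0.1,0.1,0.1]]'; python3 st.py '[-.0025,-.056,.112]'
```

```text
clock: 4.2
tcp_pos: [0.5145, -0.0812, 0.1119]
orientation: [-0.699, 0.707, -0.076, 0.078]
contact_force: [-2.3, -7.3, 6.4]
grip_width: 0.0416
t 4.2 chest mm [ -0.6 -81.1 111.9] goal shift tool mm [-1.9 -0.4 25.1] turn deg [0.57 0.05 0.2 ] F chest [-0.6 -7.6  6.4] w 0.0416
```

```bash
python3 -m inch '[[-0.0008,0.0006,0.004,0.2,0,0.1],[-0.0008,0.0006,0.004,0.2,0,0.1],[-0.0006,0.0006,0.004,0.1,0,0.1],[-0.0006,0.0006,0.004,0.1,0,0.1],[-0.0006,0.0006,0.004,0.1,0,0.1]]'; python3 st.py '[-.0025,-.056,.112]'
```

```text
clock: 4.62
tcp_pos: [0.5171, -0.0713, 0.1118]
orientation: [-0.698, 0.708, -0.075, 0.075]
contact_force: [-2.6, -6.6, 6.9]
grip_width: 0.0413
t 4.6167 chest mm [ -0.3 -70.8 111.8] goal shift tool mm [-2.1 -0.4 14.8] turn deg [0.8  0.33 0.09] F chest [-1.1 -7.   6.9] w 0.0413
```

Run:
```python
from bench import get_image
import cv2
a=get_image("scene")[160:290,150:310];cv2.imwrite("pics/sc2.png",cv2.resize(a[:,:,::-1],None,fx=4.6,fy=4.6,interpolation=3)[:600])
```

```text
(no output)
```

View pics/sc2.png

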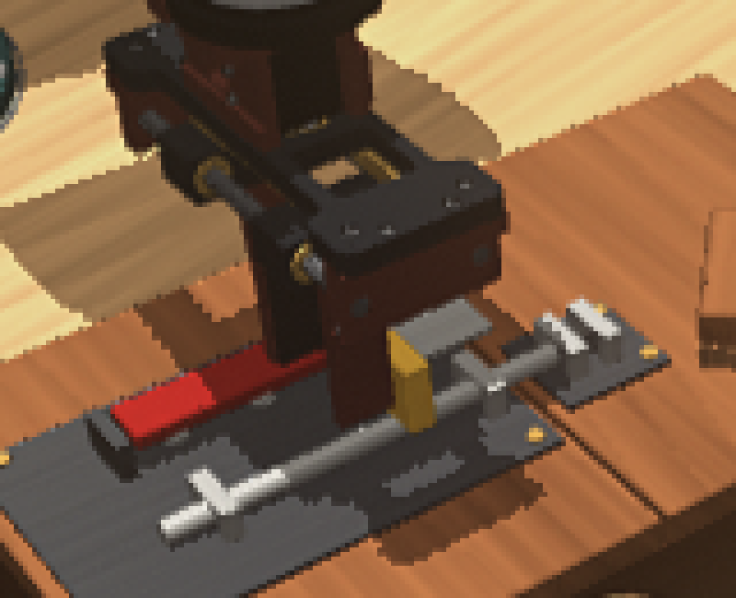

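The tab at crop (412,385) is pushed well across, the rod tip is at the keeper loops (560,355), and the bar is down. About 15 mm remain.

```bash
python3 -m inch '[[-0.0008,0.0006,0.004,0.3,0.1,0.1],[-0.0008,0.0006,0.004,0.2,0.1,0.1],[-0.0008,0.0006,0.004,0.2,0,0.1],[-0.0006,0.0006,0.004,0.2,0,0.1],[-0.0006,0.0006,0.004,0.1,0,0.1]]'; python3 st.py '[-.0025,-.056,.112]'
```

```text
clock: 5.08
tcp_pos: [0.5195, -0.061, 0.1118]
orientation: [-0.699, 0.707, -0.075, 0.074]
contact_force: [-2.9, -7.5, 7.8]
grip_width: 0.0414
t 5.0833 chest mm [ -0.2 -60.2 111.8] goal shift tool mm [-2.3 -0.3  4.3] turn deg [0.69 0.41 0.01] F chest [-1.2 -8.   7.8] w 0.0414
```

```bash
python3 -m inch '[[-0.0008,0.0006,0.004,0.2,0.1,0],[-0.0008,0.0006,0.004,0.2,0.1,0],[-0.0008,0.0006,0.004,0.2,0.1,0]]'; python3 st.py '[-.0025,-.056,.112]'; python3 -m inch '[[-0.0008,0.0006,0.004,0.2,0.1,0],[-0.0008,0.0006,0.005,0.2,0,0]]';python3 st.py '[-.0025,-.056,.112]'
```

```text
clock: 5.33
tcp_pos: [0.5201, -0.0589, 0.1118]
orientation: [-0.696, 0.71, -0.074, 0.076]
contact_force: [-5.3, -16.7, 7.6]
grip_width: 0.0415
t 5.3333 chest mm [-1.000e-01 -5.800e+01  1.118e+02] goal shift tool mm [-2.4 -0.2  2.1] turn deg [1.06 0.38 0.26] F chest [ -1.5 -17.5   7.6] w 0.0415
clock: 5.5
tcp_pos: [0.5201, -0.0588, 0.1118]
orientation: [-0.694, 0.713, -0.073, 0.076]
contact_force: [-6.2, -22.8, 7.8]
grip_width: 0.0417
t 5.5 chest mm [ -0.  -58.  111.8] goal shift tool mm [-2.4 -0.2  2. ] turn deg [1.5  0.44 0.41] F chest [ -1.1 -23.6   7.8] w 0.0417
```

Run:
```python
from h import *
from bench import get_image
p=np.load("pose.npy")
x0,y0,k=210,200,9
for t in(.036,.038,.040):print(t,((proj("scene",world(p,[[.039,-.086+t,.135],[.039,-.074+t,.135],[.039,-.074+t,.105]]))-[x0,y0]+.5)*k).round().tolist())
a=get_image("scene")[y0:y0+60,x0:x0+80];cv2.imwrite("pics/sc3.png",cv2.resize(a[:,:,::-1],None,fx=k,fy=k,interpolation=0))
```

```text
0.036 [[301.0, 347.0], [353.0, 323.0], [367.0, 443.0]]
0.038 [[310.0, 343.0], [362.0, 319.0], [375.0, 438.0]]
0.04 [[318.0, 339.0], [371.0, 315.0], [384.0, 434.0]]
```

View pics/sc3.png

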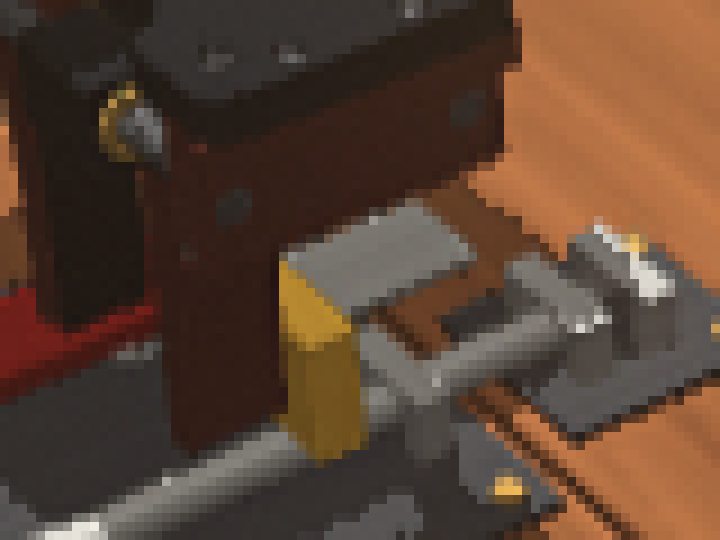

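The tab corners fit a travel of about 36–38 mm within calibration error, so I need a relative measurement against the first picture.

Run:
```python
from h import *
from bench import get_image
p=np.load("pose.npy")
a0=cv2.imread("pics/scene0.png");a1=get_image("scene")[:,:,::-1].copy();cv2.imwrite("pics/s3f.png",a1)
# right near vertical edge of tab: template from first image (right half of the tab), ECC-free subpixel search by visible +x face
q0=proj("scene",world(p,[[.039,-.080,.125]]))[0]
for nm,a in(("0",a0),("1",a1)):
    h=cv2.cvtColor(a,cv2.COLOR_BGR2HSV);m=cv2.inRange(h,(18,150,60),(36,255,255));m[:, :205]=0;m[:,265:]=0;m[:225]=0;m[275:]=0
    for y in range(225,265):
        x=np.nonzero(m[y])[0]
        if len(x):print(nm,y,x.min(),x.max(),end="; ")
    print()
for t in(0,.036,.038,.04):print(t,proj("scene",world(p,[[.039,-.074+t,.135],[.039,-.074+t,.105],[.011,-.074+t,.135],[.039,-.086+t,.135]])).round(1).tolist())
```

```text
0 238 220 222; 0 239 218 223; 0 240 217 224; 0 241 218 225; 0 242 218 226; 0 243 218 227; 0 244 218 229; 0 245 218 229; 0 246 218 229; 0 247 218 229; 0 248 218 229; 0 249 218 229; 0 250 218 230; 0 251 219 230; 0 252 219 230; 0 253 220 230; 0 254 221 230; 0 255 222 230; 0 256 223 230; 0 257 224 230; 0 258 225 230; 0 259 226 228; 
1 229 241 241; 1 230 241 242; 1 231 241 243; 1 232 241 244; 1 233 241 246; 1 234 241 246; 1 235 241 248; 1 236 242 249; 1 237 241 248; 1 238 242 248; 1 239 242 249; 1 240 242 249; 1 241 242 249; 1 242 242 249; 1 243 242 249; 1 244 242 249; 1 245 242 249; 1 246 241 249; 1 247 242 249; 1 248 243 250; 1 249 244 249; 1 250 245 247; 
0 [[231.0, 243.5], [232.9, 256.9], [222.6, 235.7], [224.9, 246.3]]
0.036 [[248.8, 235.4], [250.2, 248.7], [240.2, 227.8], [242.9, 238.0]]
0.038 [[249.7, 234.9], [251.2, 248.2], [241.2, 227.4], [243.9, 237.6]]
0.04 [[250.7, 234.5], [252.1, 247.8], [242.1, 227.0], [244.9, 237.2]]
```

Relative to the first picture the tab shifted +19.3/−9 px. The prediction for 40 mm is 19.5/−9.1, so the bolt is home against its stop, which agrees with the 23 N rise without motion. Next I relax the push while holding the bar, then lift straight up.

```bash
python3 -m inch '[[0,0.0005,0.001,0.3,0,0]]'; python3 st.py '[-.0025,-.056,.112]'; python3 -m inch '[[0,-0.006,-0.0003,0,0,0],[0,-0.010,0,0,0,0],[0,-0.015,0,0,0,0],[0,-0.015,0,0,0,0],[0,-0.025,0,0,0,0],[0,-0.03,0,0,0,0],[0,-0.03,0,0,0,0],[0,0,0,0,0,0]]'; python3 st.py '[-.0025,-.056,.112]'
python3 - <<'E'
from bench import get_image
import cv2
cv2.imwrite("pics/s4.png",get_image("scene")[:,:,::-1]);a=cv2.imread("pics/s4.png")[180:300,130:290];cv2.imwrite("pics/sc4.png",cv2.resize(a,None,fx=5,fy=5,interpolation=0))
E
```

```text
clock: 5.68
tcp_pos: [0.52, -0.0596, 0.1117]
orientation: [-0.695, 0.711, -0.073, 0.077]
contact_force: [-1.4, 6.1, 5.5]
grip_width: 0.0415
t 5.6833 chest mm [ 1.000e-01 -5.880e+01  1.117e+02] goal shift tool mm [-2.5 -0.4  2.8] turn deg [1.32 0.4  0.42] F chest [-2.7  5.7  5.5] w 0.0415
clock: 6.35
tcp_pos: [0.5182, -0.057, 0.2501]
orientation: [-0.695, 0.711, -0.074, 0.075]
contact_force: [0.6, -1.8, 0.2]
grip_width: 0.0415
t 6.35 chest mm [ -2.3 -56.6 250.1] goal shift tool mm [ -0.8 138.    3.8] turn deg [1.34 0.41 0.24] F chest [ 1.  -1.6  0.2] w 0.0415
```

View pics/sc4.png

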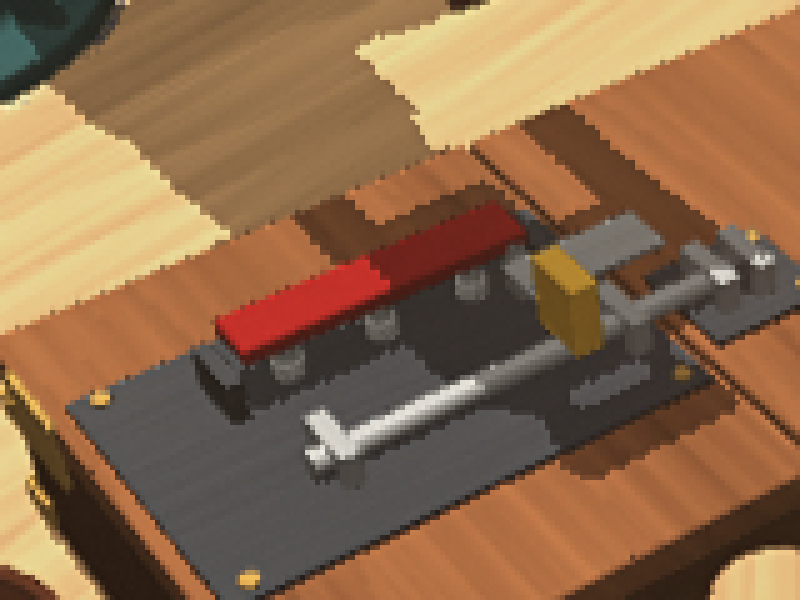

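The bar looks raised above its posts and the tab sits against the front guide, with the rod in the keeper. I'll check the bar's height and the tab shift numerically.

Run:
```python
from h import *
p=np.load("pose.npy")
for f in("scene0","s4"):
    h=cv2.cvtColor(cv2.imread(f"pics/{f}.png"),cv2.COLOR_BGR2HSV)
    m=cv2.inRange(h,(0,205,60),(4,255,255))|cv2.inRange(h,(176,180,60),(180,255,255));m[:,:165]=0;m[:,245:]=0;m[:210]=0;m[265:]=0
    y,x=np.nonzero(m);print(f,"bar",x.mean(),y.mean(),len(x),x.min(),x.max(),y.min(),y.max())
    m=cv2.inRange(h,(18,150,60),(36,255,255));m[:,:205]=0;m[:,265:]=0;m[:225]=0;m[265:]=0
    y,x=np.nonzero(m);print("tab",x.mean(),y.mean(),len(x))
for z in(.122,.112):print(proj("scene",world(p,[[-.03,-.0875,z]])))
for t in(0,.038,.04):print(t,proj("scene",world(p,[[.025,-.08+t,.125]])))
```

```text
<stdin>:6: RuntimeWarning: Mean of empty slice.
  ret = ret.dtype.type(ret / rcount)
Traceback (most recent call last):
ValueError: zero-size array to reduction operation minimum which has no identity
```

Run:
```python
from h import *
p=np.load("pose.npy")
for f in("scene0","s4"):
    h=cv2.cvtColor(cv2.imread(f"pics/{f}.png"),cv2.COLOR_BGR2HSV);print(h[240,190],h[237,195])
    m=cv2.inRange(h,(0,185,60),(4,255,255))|cv2.inRange(h,(174,185,60),(180,255,255));m[:,:165]=0;m[:,245:]=0;m[:210]=0;m[265:]=0
    y,x=np.nonzero(m);print(f,"bar",len(x),x.mean(),y.mean(),x.min(),x.max(),y.min(),y.max())
    m=cv2.inRange(h,(18,150,60),(36,255,255));m[:,:205]=0;m[:,265:]=0;m[:225]=0;m[265:]=0
    y,x=np.nonzero(m);print("tab",x.mean(),y.mean(),len(x))
for z in(.122,.112):print(proj("scene",world(p,[[-.03,-.0875,z]])))
for t in(0,.038,.04):print(t,proj("scene",world(p,[[.025,-.08+t,.125]])))
```

```text
[  2 200 184] [  2 199 181]
scene0 bar 517 202.89555125725337 235.34429400386847 173 234 220 250
tab 223.9121951219512 248.4731707317073 205
[  2 201 195] [  1 201 192]
s4 bar 538 202.30483271375465 235.73234200743494 173 234 221 251
tab 243.0616113744076 239.739336492891 211
[[205.2520082  233.31912272]]
[[206.01239309 237.69690797]]
0 [[224.43960199 245.41247231]]
0.038 [[243.05464313 236.90852388]]
0.04 [[244.0145848  236.46999171]]
```

Bar offset is about 0.4–1 px, where 10 mm would be 4.4 px, but shadow affects the comparison. I'll move the arm well clear so the lighting matches the first picture, then compare again.

```bash
python3 -m inch '[[0.003,0,0.038,0,-4.2,0],[0.003,0,0.038,0,-4.2,0],[0.003,0,0.038,0,-4.2,0],[0.003,0,0.038,0,-4.2,0],[0.003,0,0.038,0,-4.2,0],[0.003,0,0.038,0,-4.2,0],[0.003,0,0.038,0,-4.2,0],[0.003,0,0.038,0,-4.2,0],[0.003,0,0.038,0,-4.2,0],[0.003,0,0.038,0,-4.2,0],[0.003,0,0.038,0,-4.2,0],[0.003,0,0.038,0,-4.2,0],[0.003,0,0.038,0,-4.2,0],[0.003,0,0.038,0,-4.2,0],[0.003,0,0.038,0,-4.2,0],[0.003,0,0.038,0,-4.2,0],[0,0,0,0,0,0]]'
python3 - <<'E'
from h import *
from bench import get_image
for n in("scene","top"):cv2.imwrite(f"pics/{n}5.png",get_image(n)[:,:,::-1])
def d(n,box,lo,hi):
    o=[]
    for k in"05":
        h=cv2.cvtColor(cv2.imread(f"pics/{n}{k}.png"),cv2.COLOR_BGR2HSV);m=cv2.inRange(h,lo,hi)
        b=np.zeros_like(m);b[box[1]:box[3],box[0]:box[2]]=255;m&=b;y,x=np.nonzero(m);o.append([x.mean(),y.mean(),len(x)])
    return np.round(o,2).tolist()
print(d("scene",(165,210,245,265),(0,185,60),(4,255,255)),d("scene",(205,225,265,265),(18,150,60),(36,255,255)))
print(d("top",(330,310,430,360),(0,185,60),(4,255,255)),d("top",(350,280,400,320),(20,170,100),(34,255,255)))
p=np.load("pose.npy")
for t in(0,.038,.04):print(t,proj("top",world(p,[[.025,-.08+t,.135]])))
for z in(.122,.112):print(proj("top",world(p,[[-.03,-.0875,z]])))
a=cv2.imread("pics/scene0.png")[205:270,165:290];b=cv2.imread("pics/scene5.png")[205:270,165:290]
cv2.imwrite("pics/cmp.png",cv2.resize(np.vstack([a,b]),None,fx=4.5,fy=4.5,interpolation=0))
E
```

```text
clock: 7.82
tcp_pos: [0.343, 0.5124, 0.2154]
orientation: [-0.609, 0.626, 0.33, -0.358]
contact_force: [0.2, 0.0, -0.5]
grip_width: 0.0416
[[202.9, 235.34, 517.0], [202.81, 235.39, 516.0]] [[223.91, 248.47, 205.0], [243.14, 239.86, 206.0]]
[[383.53, 336.84, 829.0], [383.51, 336.84, 830.0]] [[387.18, 305.92, 99.0], [365.74, 300.23, 101.0]]
0 [[388.0971187  306.10031522]]
0.038 [[367.1254529  300.87441597]]
0.04 [[366.02179827 300.59939786]]
[[383.9654054  336.86443558]]
[[383.26704858 336.20510579]]
```

View pics/cmp.png

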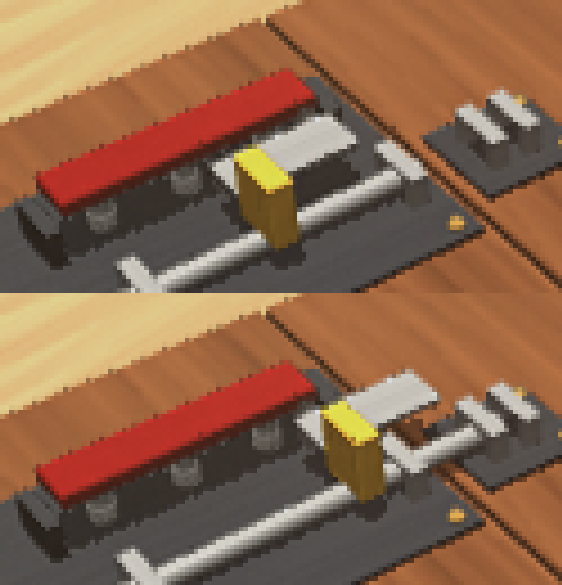

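View pics/top5.png

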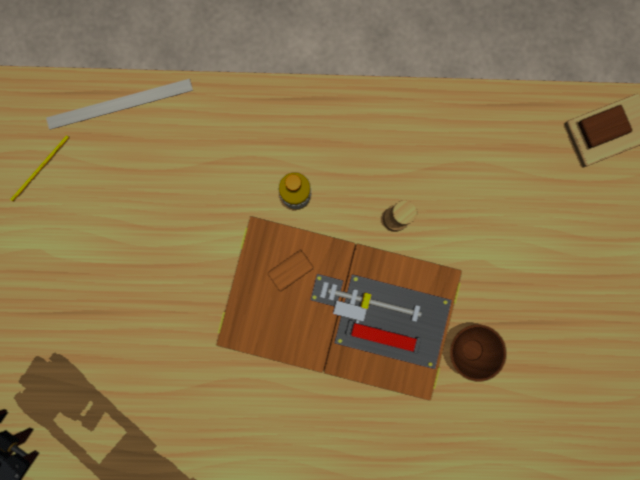

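The bar is back at its original height to within 0.05 px. The tab moved 39–40 mm in both views, the bystanders haven't moved, and the arm is clear.

```bash
python3 -c "
from bench import job
print(job.hand_in())"
```

```text
the job is handed in; nothing more can be done
None
```

The chest is locked and the job is handed in, with the robot clock at about 8 s. One fingertip held the red bar about 10 mm down for the whole slide, while the other pushed the yellow tab across until the bolt hit its stop. I then lifted straight up and swung the arm clear.

**Last checks**
- **Stop reached:** the push force rose to 23 N with no further movement, and the bar was still down.
- **Catch:** after release, the bar is back at its first-picture position to within 0.1 px in both cameras (10 mm would be about 4 px), so it is fully up.
- **Bolt:** the rod is in the keeper. The tab's shift reads about 39–39.5 mm against the nominal 40 mm. I put the difference down to camera accuracy (roughly 1 mm); there was no more exact check.
- **Other objects:** bottle, bowl, spindle and sanding block look unmoved in the top view, judged by eye.
- **Robot:** clear of everything, with contact force near zero. The highest force I read was about 24 N.

**A check that disagreed:** at the end of the push, absolute tab positions in the scene camera suggested 36–38 mm of travel. The shift relative to the first picture gave about 40 mm, and I relied on that together with the firm stop.

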